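# Handwheel off its rack peg and onto the bare valve spindle

## Task

One of the two valves on the green pressure-test manifold has lost its handwheel. Lift the red handwheel off its sloping peg on the grey rack and fit it on the bare spindle so that its square bore drops over the square and the hub sits fully home on the collar; leave the fitted valve's setting, the blue wheel on its peg and the other things on the bench as they are.

Things in the scene. Friction and masses are not known exactly. Their poses are not given: they have to be found in the camera images.
- wheel: Loose red handwheel, 4 spokes, 130 mm across, 0.36 kg, hanging on a rack peg. Origin: centre of hub underside; z: its axis, out of the hub's top. Octagonal hub, 36 mm across flats (flats face x, y and halfway between), 40 mm high; square bore 16 x 16 mm right through, sides along x and y. Rim 16 mm thick, centre radius 57 mm, at z 5 to 21 mm.
- hub_top (a point): Centre of the loose red wheel's hub top, 40 mm above its underside along its axis. The hub's upper 20 mm stand clear of the spokes (which end at z = 18 mm, 45 degrees off x and y) and can be gripped across any pair of flats; 29 mm of room between hub and rim.
- other_wheel: Blue handwheel, 5 spokes, 140 mm across, round bore, hanging on the rack's other peg; origin and axes as for the red one. Leave it hanging.
- rack: Fixed grey bench rack, base 150 x 250 mm; a bar along y at z = 125 mm bears two 14 mm steel pins at y = +80 and -80 mm. Origin on the bench below the bar's middle. Pins lean 35 degrees from vertical to the front (-x): direction -0.574, 0, 0.819. A hung hub rests on a collar 30 mm along the pin, which ends 10 mm above the hub. Play about 1 mm a side: a wheel comes off only along its pin.
- manifold: Fixed green pipe manifold, two upright valves, 340 mm long along x, 92 mm across its end flanges; a gauge on the -y side at x = 122 mm reaches out 90 mm, up to z = 93 mm. Origin on the bench under the pipe's middle.
- seat_1 (a point): Centre of the collar top, 31 mm across, of the valve at the manifold's -x end, 115 mm above the bench, z up: where a fitted wheel's origin sits. On the bare valve a steel square stands here, 22.5 mm high: 13.5 mm square for the lower 14.5 mm, then 12 mm for 4 mm, then 9 mm for 4 mm. Its angle about z varies and is not measured. It turns stiffly (0.5 N m).
- seat_2 (a point): The same for the valve at the +x end. One of the two seats is bare. The square's narrow tip enters the wheel's bore at any angle; a wheel not lined up with the square stops 14 to 19 mm too high, and must be turned about z until it drops home.
- fitted_hub (a point): Centre of the hub underside of the red wheel already fitted on the other valve, same size as the loose one: it lies at seat_1 or seat_2, whichever is not bare. Leave that wheel unturned.
- fitted_rim (a point): Point on that fitted wheel's rim, 57 mm from its axis, 13 mm above its hub underside; it turns with the wheel.
- discs: Loose stack of orange grinding discs, 127 mm across, 12 mm high, near the manifold; origin: centre of underside. Leave alone.
- block: Loose hardwood block 45 x 90 x 42 mm near the manifold; origin: centre of underside. Leave alone.
- coupon: Loose flat steel test coupon 60 x 130 x 8 mm lying in front of the rack; origin: centre of underside. Leave alone.
Mind the look-alikes: they are no part of the job. Of the things shaped like the wheel, the red one is meant.

How it is judged:
By the outcome, as a careful person would: the job done as asked, in the order asked, and still so for the second after the job is handed in, with the robot touching nothing.
It also fails if it takes over 58 s, if anything falls off the work surface, if the arm or the gripper's body presses on something with over 40 N, if the wrist force passes 120 N, or if a joint passes its speed limit or range.

## Robot

A 7-joint arm with a two-finger parallel gripper is mounted at the origin on a cart in front of the work surface, level with it; the furniture and walls round the work are solid. World frame = base frame: x ahead of the robot, y to its left, z up, the work surface at z = 0. Lengths are in mm, angles in degrees, forces in N, time in s.
With the tool pointing down it reaches from about 425 to 825 mm from the base axis. Payload 3.6 kg.
Tool frame: the origin (TCP) lies on the front face of the gripper's body, between the roots of the fingers; the fingertips stand 73 mm ahead of it and the grasp point (between the pads) lies 54 mm ahead of it (bot.tip_reach is the distance from the TCP to the fingertips, in mm); z points along the fingers, y is the line along which they close (so a half turn about z gives the same grasp; the last joint's range is limited). The gripper opens to 85 mm and grips with 20 to 120 N. Pads are 22 mm wide; open, the fingers measure 114 mm over their backs; the gripper's body (76 mm by 85 mm) begins 54 mm behind the grasp point. The pads swing forward as they close: fully open they stand 13 mm farther back than shut.
Start: joints at [-73.023, 35.231, -0.722, 81.555, 0.464, 63.22, -2.315], TCP at [206.165, 616.412, 303.897] pointing down, gripper open.
Joint ranges: [-178.69, 178.69], [-17.37, 117.87], [-77.05, 75.6], [15.02, 138.74], [-78.02, 258.01], [0.78, 113.62], [-162.83, 162.83]. Speed limits (degrees/s): [159.86, 159.86, 180, 180, 180, 180, 180].

## Interface

Orientations are given as [roll, pitch, yaw] about the fixed x, y, z axes, in that order (R = Rz(yaw) Ry(pitch) Rx(roll)).
In Python, from workcell import bot gives the robot as it stands.
- The arm moves only by the tool servo_tool, never from a script. Its arguments are lists of equal length, an entry for each row: "xyz": the shift along the world's x, y, z normalised to -1 to 1, where 1 is 1 m, a list of three; "delta_rot": the turn, a rotation vector about the world's x, y, z normalised to -1 to 1, where 1 is 180 degrees, a list of three; "hand": the closure, from -1 (fully open) to 1 (shut). In form: {"xyz": [[dx, dy, dz], ...], "delta_rot": [[wx, wy, wz], ...], "hand": [hand, ...]}. A call has exactly 8 rows; each row is the pose to reach, as a shift and turn from the pose commanded when the call began, turning the shorter way round; what a row does not reach only later rows make up. A row lasts 1/10 s, in which the tool goes at most 50 mm and 8.59 degrees, less where a joint would pass 70% of its speed; a pose out of reach is approached as far as the arm can. A call with a number of a shift or a turn outside -1 to 1 is refused whole. A call with a gripper value outside its range is refused whole. The fingers move at their own pace and stop on an object; the grip force is fixed at half the most. Time passes only in rows, so rows that repeat a pose let the fingers close, or fill a call up. It gives the time, the measured TCP pose, the force, the opening and the grip force at its end, in the units of the state.
- bot.sense(): the state, without advancing time (a new reading comes with each control period).
- bot.camera(name): name is "scene" or "top" or "wrist"; returns a dict with "frame" (420x560x3 uint8, red, green, blue), "z_map" (420x560 float32, mm along the optical axis (not along the pixel's ray), 0 where there is no reading), "fov_y" (degrees; the focal length in pixels is half the picture's height over the tangent of half this angle, whatever the lens; pixels are square), "cx", "cy" (the principal point, pixels), "world_to_cam" (4x4, takes a point from world to camera coordinates). Camera axes: x right, y down, z forward; pixel columns grow to the right and rows downward; lengths in mm; the calibration is good to about 2 mm. A picture is of the moment at which its call begins.
- bot.job_done(): hands the job in; it is judged then, once.
Trained networks look in a picture, given as the dict that the camera call returned (one of the last four; its "shot" number tells which), for a name from the list of things; names that differ only in an ending like _2 or _b are one class to them, and where a whole thing is asked for, a point or a joint stands for the part that bears it (a point fixed in the world has none). Each returns a list of dicts, best first, with "score" (0 to 1); they miss things now and then, are a little off and sometimes report something else, mostly with a low value. They report only what shows in the picture. A call takes as long as a camera call. They do not tell look-alikes from the thing itself.
- bot.trace(name, picture): "pixels" (420x560 bool, what is visible of it) and "rect" ([left, top, right, bottom] in pixels, round what is visible of it).
The state is a dict: "clock": time; "q": joint angles; "joint_velocities": joint speeds; "effort": joint torques, N m; "eef_pos": TCP position; "tcp_rot": TCP orientation; "wrist_force": force on the tool from outside, world axes, zero at the start; "ft_torque": the same for the moment, N m; "width": finger opening in mm; "gripper_force": force on a finger pad.
Only numpy, scipy, OpenCV 4.12 (cv2) and the standard library are available. Lean on these libraries where they do the work, as an engineer would, in place of code of your own. Each camera call takes 0.05 s, during which the arm holds its last target. There are 200 camera calls.

## Working session

There is one attempt and no reset: what is moved stays moved. The work goes in short steps, Python scripts to look and compute and a tool call to move; the robot and the scene stay as the last step left them, time stands still between calls to the robot, and variables do not carry over. Pictures are saved under pics/ and viewed, at most 10 in all, crops included, and the job is handed in when it is done.

Besides the shell and the picture viewer there is one more tool, called after ">>>" by a JSON object that holds its "fn" and its "kwargs", one argument or row to a line. servo_tool: Moves the arm, as the interface text tells. Scaled input: -1 to 1 covers 1 m each way for a shift and 180 degrees each way for a turn. Its arguments: {"type":"object","properties":{"xyz":{"type":"array","items":{"type":"array","items":{"type":"number","minimum":-1,"maximum":1}}},"delta_rot":{"type":"array","items":{"type":"array","items":{"type":"number","minimum":-1,"maximum":1}}},"hand":{"type":"array","items":{"type":"number"}}},"required":["xyz","delta_rot","hand"]}

```bash
ls; mkdir -p pics
cat > h.py <<'E'
import numpy as np, cv2
from workcell import bot
def cam(n):
    return bot.camera(n)
def f(p): return p["frame"].shape[0]/2/np.tan(np.radians(p["fov_y"])/2)
def cloud(p):
    z=p["z_map"]; v,u=np.indices(z.shape); k=f(p)
    c=np.stack([(u-p["cx"])/k*z,(v-p["cy"])/k*z,z,np.ones_like(z)],-1)
    w=c@np.linalg.inv(p["world_to_cam"]).T
    w[z<=0]=np.nan
    return w[...,:3]
def proj(p,X):
    c=np.c_[np.atleast_2d(X),np.ones(len(np.atleast_2d(X)))]@np.array(p["world_to_cam"]).T
    return np.c_[c[:,0]/c[:,2]*f(p)+p["cx"],c[:,1]/c[:,2]*f(p)+p["cy"]]
def save(n,img): cv2.imwrite("pics/"+n,cv2.cvtColor(np.ascontiguousarray(img),cv2.COLOR_RGB2BGR))
E
python3 - <<'E'
from h import *
import pickle
P=[cam(n) for n in("scene","top")]
pickle.dump(P,open("P.pkl","wb"))
for n,p in zip("st",P):
    save(n+"0.png",p["frame"]); W=cloud(p)
    print(n,p["fov_y"],np.linalg.inv(p["world_to_cam"])[:3,3].round())
    for t in["wheel","other_wheel","rack","manifold","discs","block","coupon"]:
        for d in bot.trace(t,p)[:3]:
            w=W[d["pixels"]]; print(t,round(d["score"],2),d["rect"],np.nanmedian(w,0).round(),np.nanpercentile(w,2,axis=0).round(),np.nanpercentile(w,98,axis=0).round())
E
```

```text
pics
s 55.61184712787653 [-177. -356. 1005.]
wheel 0.91 [216.2, 151.7, 259.8, 197.3] [582. 166. 166.] [535. 105.  -0.] [767. 318. 199.]
wheel 0.75 [176.1, 174.5, 209.3, 199.8] [560. 349.  34.] [508. 292.   2.] [625. 409.  42.]
wheel 0.74 [122.1, 192.0, 163.6, 224.0] [407. 425.  33.] [348. 370.  -2.] [467. 493.  42.]
other_wheel 0.59 [265.8, 157.8, 312.1, 204.0] [644.  14. 157.] [584. -50.  -1.] [860. 126. 201.]
rack 0.58 [228.1, 169.9, 302.3, 216.8] [639. 104.   9.] [570. -19.   3.] [749. 221. 146.]
rack 0.46 [215.9, 152.8, 260.5, 195.5] [582. 155. 169.] [536. 104. 127.] [638. 220. 199.]
manifold 0.71 [299.4, 223.3, 400.8, 317.0] [ 479. -246.   75.] [ 335. -349.    3.] [ 643. -177.  102.]
discs 0.91 [274.7, 238.8, 314.7, 272.7] [497. -90.  13.] [ 442. -144.    0.] [556. -34.  17.]
block 0.57 [358.5, 302.6, 399.5, 324.7] [ 410. -369.   41.] [ 382. -414.    3.] [ 450. -324.   45.]
coupon 0.77 [213.4, 216.3, 258.5, 248.6] [482. 116.   8.] [422.  73.   2.] [546. 156.  13.]
t 51.06655585908964 [ 474.   23. 1564.]
wheel 0.76 [209.2, 181.8, 251.1, 212.1] [594. 162. 174.] [541. 103. 130.] [6
[... 264 characters left out ...]
-52.   3.] [696.  74. 204.]
rack 0.71 [210.9, 148.1, 292.3, 208.5] [683. 104.  10.] [594. -20.   2.] [761. 228. 149.]
manifold 0.63 [331.5, 169.8, 386.7, 270.9] [ 508. -245.   76.] [ 343. -352.   -1.] [ 670. -182.  131.]
manifold 0.55 [338.5, 177.4, 379.1, 221.0] [ 582. -265.  134.] [ 520. -328.   -2.] [ 641. -205.  157.]
discs 0.75 [287.8, 204.9, 322.0, 240.6] [503. -89.  13.] [ 447. -143.    3.] [561. -34.  19.]
block 0.71 [370.9, 234.4, 400.5, 258.5] [ 420. -368.   42.] [ 385. -414.    0.] [ 457. -325.   49.]
block 0.25 [208.6, 148.7, 289.9, 209.4] [686. 106.  10.] [599. -12.   1.] [762. 228. 143.]
coupon 0.96 [232.1, 209.2, 260.5, 247.5] [488. 115.   8.] [429.  75.   2.] [548. 156.  15.]
```

Run:
```python
from h import *
import pickle
P=pickle.load(open("P.pkl","rb"))
a=cv2.resize(P[0]["frame"][130:330,100:420],None,fx=2.5,fy=2.5,interpolation=cv2.INTER_CUBIC)
b=cv2.resize(P[1]["frame"][130:290,125:410],None,fx=2.8,fy=2.8,interpolation=cv2.INTER_CUBIC)
save("sc.png",a);save("tc.png",b)
```

```text
(no output)
```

View pics/sc.png

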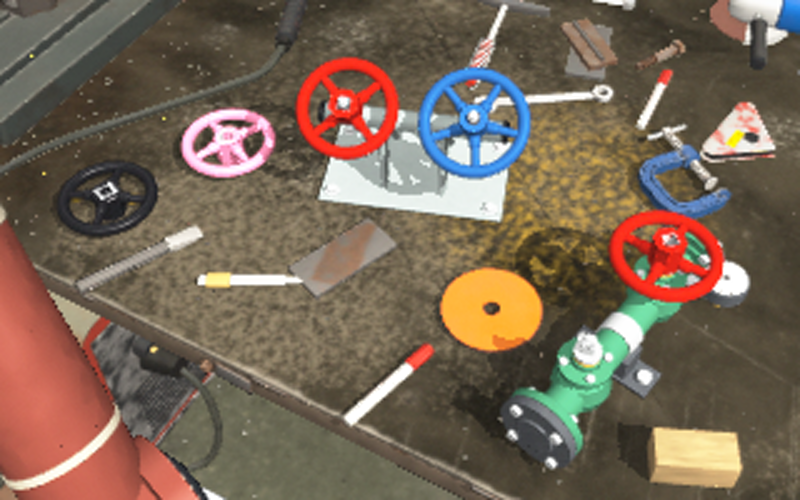

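View pics/tc.png

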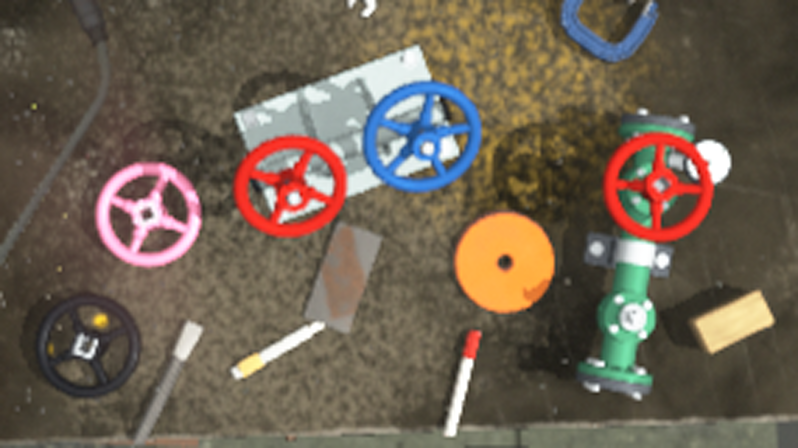

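The scene view shows the red wheel on the left peg (350,105), the bare square at the manifold's near end (588,345) and the fitted wheel at its far end. In the top view these are at (291,190), (632,317) and (660,186). Next I'll fit the geometry.

```bash
cat > fit.py <<'E'
from h import *
from scipy.optimize import least_squares
def wheelpts(p,center,r=110,blue=False):
    W=cloud(p); hsv=cv2.cvtColor(p["frame"],cv2.COLOR_RGB2HSV)
    h,s,v=hsv[...,0].astype(int),hsv[...,1],hsv[...,2]
    m=(((h<8)|(h>172)) if not blue else (abs(h-108)<12))&(s>150)&(v>60)
    m=cv2.erode(m.astype(np.uint8),np.ones((2,2)))>0
    m&=np.linalg.norm(W-np.array(center),axis=-1)<r
    return W[m]
def fitwheel(Q,c0,n0,R=57,rr=8):
    # rim torus fit: hub origin c, axis n; rim centre at z=13
    def unp(x):
        n=np.array([x[3],x[4],0.]); n[2]=np.sqrt(max(1e-6,1-n@n)); return x[:3],n
    def split(x,Q):
        c,n=unp(x); d=Q-c; z=d@n; r=np.linalg.norm(d-np.outer(z,n),axis=1); return z,r
    x=np.r_[c0,n0[0],n0[1]]
    for g in(30,16,10):
        z,r=split(x,Q); q=Q[(abs(r-R)<g)&(abs(z-13)<g)]
        def res(x):
            z,r=split(x,q); return np.hypot(r-R,z-13)-rr
        x=least_squares(res,x,loss="soft_l1",f_scale=2).x
    return (*unp(x),len(q),np.sqrt(np.mean(res(x)**2)))
E
python3 - <<'E'
from fit import *
import pickle
P=pickle.load(open("P.pkl","rb"))
print(bot.tip_reach, [a for a in dir(bot) if a[0]!='_'])
for nm,c,n,b in[("red",(605,165,145),(-.54,-.19),0),("blue",(655,12,145),(-.54,-.19),1),("fitted",(582,-265,115),(0,0),0)]:
    A=[]
    for p in P:
        Q=wheelpts(p,np.array(c)+[0,0,20],blue=b); A.append(Q); r=fitwheel(Q,c,n); print(nm,r[0].round(1),r[1].round(3),r[2],r[3].round(2))
    r=fitwheel(np.vstack(A),c,n);print(nm,"both",r[0].round(1),r[1].round(3),r[2],r[3].round(2))
# square
W=[cloud(p) for p in P]
for W_,(u,v) in zip(W,[(100+588/2.5,130+340/2.5),(350.7,243.2)]):
    u,v=int(u),int(v); w=W_[v-8:v+9,u-8:u+9].reshape(-1,3); t=w[w[:,2]>118]; print(len(t),t.mean(0) if len(t) else 0,np.nanmax(w[:,2]))
print({k:np.round(v,2) for k,v in bot.sense().items()})
E
```

```text
72.6 ['Unreachable', 'camera', 'job_done', 'sense', 'tip_reach', 'trace']
red [588.3 156.6 158. ] [-0.536 -0.184  0.824] 392 2.33
red [593.2 159.2 153.3] [-0.604 -0.059  0.794] 346 2.5
red both [590.4 157.4 159.6] [-0.54  -0.179  0.823] 721 2.39
blue [648.1  13.7 148.7] [-0.538 -0.177  0.824] 394 2.33
blue [653.8  13.7 153.1] [-0.531 -0.177  0.828] 304 2.24
blue both [651.4  13.7 151.2] [-0.531 -0.177  0.829] 654 2.41
fitted [ 582.2 -260.8  115.4] [-0.004 -0.006  1.   ] 478 1.47
fitted [ 582.6 -263.2  115.4] [ 0.007 -0.006  1.   ] 352 2.12
fitted both [ 582.2 -261.5  115.4] [ 0.    -0.004  1.   ] 819 1.8
43 [ 425.40679989 -229.82248526  129.48674683] 140.3455406151462
35 [ 431.24526644 -230.77073779  127.62075021] 143.91911043177493
{'clock': np.float64(0.8), 'q': array([-73.02,  35.23,  -0.72,  81.56,   0.46,  63.22,  -2.32]), 'joint_velocities': array([-0.04,  0.02, -0.02,  0.03,  0.04,  0.04,  0.07]), 'effort': array([-0.000e+00, -4.690e+01,  2.600e-01, -1.713e+01,  1.000e-02,
        0.000e+00, -0.000e+00]), 'eef_pos': array([206.19, 616.39, 303.89]), 'tcp_rot': array([-179.99,   -0.  ,  161.5 ]), 'wrist_force': array([-0.27, -0.22, -0.4 ]), 'ft_torque': array([-0.02, -0.06, -0.07]), 'gripper_force': np.float64(0.0), 'width': np.float64(85.1)}
```

```bash
cat >> fit.py <<'E'
def spokes(p,c,n,ex,k=4,z=14):
    "angle (deg, mod 360/k) of spokes from ex about n"
    ey=np.cross(n,ex); hsv=cv2.cvtColor(p["frame"],cv2.COLOR_RGB2HSV)
    h,s,v=[hsv[...,i].astype(np.float32) for i in range(3)]
    m=(((h<8)|(h>172))&(s>130)&(v>50)).astype(np.float32)
    t=np.radians(np.arange(0,360,1.)); tot=0
    for r in np.arange(27,46,1.5):
        uv=proj(p,c+z*n+r*(np.outer(np.cos(t),ex)+np.outer(np.sin(t),ey))).astype(np.float32)
        tot=tot+cv2.remap(m,uv[:,:1],uv[:,1:],cv2.INTER_LINEAR)[:,0]
    s=(tot*np.exp(1j*k*t)).sum(); return np.degrees(np.angle(s))/k, abs(s)/tot.sum()
E
python3 - <<'E'
from fit import *
import pickle
from scipy.spatial.transform import Rotation as R
P=pickle.load(open("P.pkl","rb"))
n=np.array([-.544,-.181,.819]);n/=np.linalg.norm(n)
ex=np.cross([0,0,1],n);ex/=np.linalg.norm(ex); print(ex)
for p in P: print(spokes(p,np.array([590,157,154]),n,ex))
for p in P: print("fitted",spokes(p,np.array([582.2,-261.5,115]),np.array([0,0,1.]),np.array([1.,0,0])))
p=cam("wrist"); s=bot.sense()
T=R.from_euler("xyz",s["tcp_rot"],degrees=True).as_matrix()
Ci=np.linalg.inv(p["world_to_cam"]); print("cam in tool",(T.T@(Ci[:3,3]-s["eef_pos"])).round(1),(T.T@Ci[:3,:3]).round(2),p["fov_y"])
E
```

```text
[ 0.31570445 -0.94885758  0.        ]
(np.float64(-43.79296175824241), np.float64(0.5434973914898135))
(np.float64(41.70511365265281), np.float64(0.07222676210498655))
fitted (np.float64(-3.0466283992490553), np.float64(0.5170446794183143))
fitted (np.float64(-4.140791286983722), np.float64(0.6503765111034934))
cam in tool [ 80.4   0.1 -69.5] [[ 0.   -0.95 -0.31]
 [ 1.    0.    0.  ]
 [-0.   -0.31  0.95]] 67.58322739967451
```

```bash
cat >> h.py <<'E'
from scipy.spatial.transform import Rotation as R
def cmd(pos,Rt):
    s=bot.sense(); T=R.from_euler("xyz",s["tcp_rot"],degrees=True)
    d=(np.array(pos)-s["eef_pos"])/1000; w=(R.from_matrix(Rt)*T.inv()).as_rotvec()/np.pi
    print("xyz",d.round(4),"rot",w.round(4)); 
def toolR(y,z):
    z=np.array(z)/np.linalg.norm(z); x=np.cross(y,z); x/=np.linalg.norm(x); return np.stack([x,np.cross(z,x),z],1)
E
python3 -c "
from h import *
cmd([480,120,319],toolR([-.316,.949,0],[.544,.181,-.819]))"
```

```text
xyz [ 0.2738 -0.4964  0.0151] rot [-0.0002 -0.1977  0.1985]
```

>>> {"fn": "servo_tool", "kwargs": {
  "xyz": [
    [0.274, -0.496, 0.015],
    [0.274, -0.496, 0.015],
    [0.274, -0.496, 0.015],
    [0.274, -0.496, 0.015],
    [0.274, -0.496, 0.015],
    [0.274, -0.496, 0.015],
    [0.274, -0.496, 0.015],
    [0.274, -0.496, 0.015]
  ],
  "delta_rot": [
    [0, -0.198, 0.198],
    [0, -0.198, 0.198],
    [0, -0.198, 0.198],
    [0, -0.198, 0.198],
    [0, -0.198, 0.198],
    [0, -0.198, 0.198],
    [0, -0.198, 0.198],
    [0, -0.198, 0.198]
  ],
  "hand": [-1, -1, -1, -1, -1, -1, -1, -1]
}}

```text
clock: 1.65
eef_pos: [396.9, 270.8, 314.7]
tcp_rot: [180.0, 35.1, -161.5]
wrist_force: [1.5, 1.2, -0.5]
width: 85.5
gripper_force: 0.0
```

```bash
python3 -c "
from h import *
print(bot.sense()['q'].round(1))
cmd([480,120,319],toolR([-.316,.949,0],[.544,.181,-.819]))"
```

```text
[-60.2  12.7  20.1 128.9  53.4  11.   16.4]
xyz [ 0.0831 -0.1508  0.0043] rot [-0.0003  0.0004 -0.0007]
```

>>> {"fn": "servo_tool", "kwargs": {
  "xyz": [
    [0.083, -0.15, 0.004],
    [0.083, -0.15, 0.004],
    [0.083, -0.15, 0.004],
    [0.083, -0.15, 0.004],
    [0.083, -0.15, 0.004],
    [0.083, -0.15, 0.004],
    [0.083, -0.15, 0.004],
    [0.083, -0.15, 0.004]
  ],
  "delta_rot": [
    [0, 0, 0],
    [0, 0, 0],
    [0, 0, 0],
    [0, 0, 0],
    [0, 0, 0],
    [0, 0, 0],
    [0, 0, 0],
    [0, 0, 0]
  ],
  "hand": [-1, -1, -1, -1, -1, -1, -1, -1]
}}

```text
clock: 2.45
eef_pos: [480.3, 122.0, 318.7]
tcp_rot: [179.9, 35.1, -161.7]
wrist_force: [-0.2, -0.1, -0.3]
width: 85.4
gripper_force: 0.0
```

Run:
```python
from fit import *
s=bot.sense();print(s['q'].round(1),s["eef_pos"].round(1),s["tcp_rot"].round(2))
p=cam("wrist");save("w1.png",p["frame"])
c=np.array([590,157,152.]);n=np.array([-.544,-.181,.819])
r=fitwheel(wheelpts(p,c+20*n),c,n);print(r)
c,n=r[:2]
ex=np.cross([0,0,1],n);ex/=np.linalg.norm(ex);print(ex,spokes(p,c,n,ex))
T=R.from_euler("xyz",s["tcp_rot"],degrees=True).as_matrix()
print("hub origin in tool",T.T@(c-s["eef_pos"]), "n in tool",T.T@n)
```

```text
[ -1.   13.3 -18.4 126.6  33.4   6.8  58.6] [480.3 122.  318.7] [ 179.93   35.07 -161.7 ]
(array([586.63336819, 164.61269842, 159.16182583]), array([-0.54095352, -0.18814283,  0.81973872]), 6040, np.float64(1.888228235397725))
[ 0.3284974  -0.94450487  0.        ] (np.float64(-44.677848494144946), np.float64(0.6906506299441749))
hub origin in tool [ -1.90968627   6.80000449 196.32395875] n in tool [-0.00228968 -0.00757757 -0.99996867]
```

View pics/w1.png

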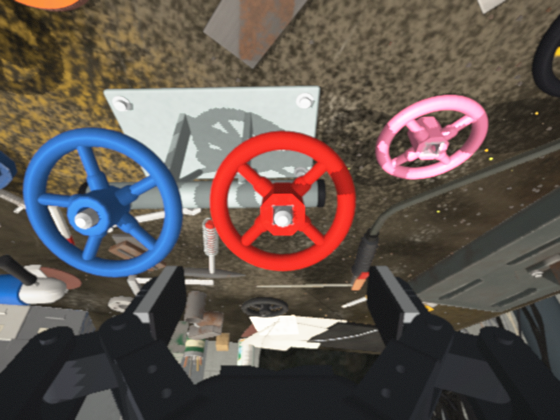

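The wrist view shows the red wheel's rim centred at about (283,200), with the hub and pin tip at (282,215). The depth fits disagree by several mm, so I'll refine from the image silhouettes.

```bash
cat >> fit.py <<'E'
def hullm(pts):
    h=cv2.convexHull(np.asarray(pts,np.float32)); m=cv2.moments(h); return np.array([m["m10"]/m["m00"],m["m01"]/m["m00"],np.sqrt(m["m00"])])
def torus(c,n,R_=57,rr=8):
    ex=np.cross(n,[0.1,1,0.2]);ex/=np.linalg.norm(ex);ey=np.cross(n,ex)
    a,b=np.meshgrid(np.linspace(0,2*np.pi,90),np.linspace(0,2*np.pi,24)); a,b=a.ravel()[:,None],b.ravel()[:,None]
    return c+13*n+(R_+rr*np.cos(b))*(np.cos(a)*ex+np.sin(a)*ey)+rr*np.sin(b)*n
def redhull(p,c,n):
    hsv=cv2.cvtColor(p["frame"],cv2.COLOR_RGB2HSV);h,s,v=[hsv[...,i].astype(int) for i in range(3)]
    m=(((h<8)|(h>172))&(s>120)&(v>40))
    roi=np.zeros(m.shape,np.uint8); cv2.fillConvexPoly(roi,cv2.convexHull(proj(p,torus(c,n,66)).astype(np.int32)),1)
    m=(m&(roi>0)).astype(np.uint8)
    k,l,st,_=cv2.connectedComponentsWithStats(m); i=1+np.argmax(st[1:,4])
    cs,_=cv2.findContours((l==i).astype(np.uint8),cv2.RETR_EXTERNAL,cv2.CHAIN_APPROX_NONE)
    q=max(cs,key=len)[:,0]; m1=hullm(q)
    m1[2]+=1*np.sqrt(np.pi)/1.0*0.5*1.0  # contour runs through pixel centres: +0.5 px radius
    return m1
def silfit(ps,c,n):
    M=[redhull(p,c,n) for p in ps]
    fun=lambda x:np.concatenate([hullm(proj(p,torus(x,n)))-m for p,m in zip(ps,M)])
    r=least_squares(fun,c,x_scale=10,diff_step=1e-3); return r.x,r.fun.round(2)
E
python3 - <<'E'
from fit import *
import pickle
P=pickle.load(open("P.pkl","rb"))+[cam("wrist")]
pickle.dump(P,open("P.pkl","wb"))
n=np.array([-.543,-.183,.819]);n/=np.linalg.norm(n);c=np.array([588,159,156.])
for ps in([P[0]],[P[1]],[P[2]],P[:2],[P[0],P[2]],P): print(silfit(ps,c,n))
f0=np.array([582.2,-261.5,115]);z=np.array([0,0,1.])
for ps in([P[0]],[P[1]],P[:2]): print("fit",silfit(ps,f0,z))
E
```

```text
(array([580.84561259, 157.16224702, 167.3035098 ]), array([ 0., -0., -0.]))
(array([596.99151154, 163.19816787, 172.55151893]), array([ 0.,  0., -0.]))
(array([593.3775888 , 166.21529821, 151.82210653]), array([ 0., -0.,  0.]))
(array([597.62170259, 166.62311063, 150.30379125]), array([ 0.51, -0.15, -0.76, -0.36,  0.41, -0.55]))
(array([593.40077121, 166.20228269, 151.91131177]), array([-0.11,  0.31, -0.65, -0.02,  0.09,  0.01]))
(array([594.39114949, 166.38980981, 151.29970294]), array([ 0.01,  0.25, -0.68, -0.3 ,  1.39, -0.55, -0.2 ,  0.27, -0.54]))
fit (array([ 572.57197029, -262.07147297,  126.90841254]), array([-0., -0.,  0.]))
fit (array([ 582.13605618, -257.48019517,  145.83588036]), array([ 0., -0.,  0.]))
fit (array([ 583.31565259, -261.94854915,  115.7517913 ]), array([ 0.49, -0.14, -0.48, -0.45,  0.36, -0.75]))
```

Run:
```python
import fit
from fit import *
import pickle
P=pickle.load(open("P.pkl","rb"));print(P[2]["cx"],P[2]["cy"])
src=open("fit.py").read().replace("((h<8)|(h>172))","(abs(h-108)<12)").replace("R_=57","R_=62").replace("n,66)","n,72)")
ns={};exec(src,ns)
n=np.array([-.543,-.183,.819]);n/=np.linalg.norm(n);c=np.array([652,14,151.])
red=np.array([593.6,166.2,151.7])
for ps in([P[0],P[2]],P):
    b=ns["silfit"](ps,c,n);d=red-b[0];print(b,np.linalg.norm(d),"yaw",np.degrees(np.arctan2(-d[0],d[1])))
# plane fits of red & blue rims from wrist depth
Q=wheelpts(P[2],red+10*n);r=fitwheel(Q,red,n);print("red n yaw",np.degrees(np.arctan2(-r[1][1],-r[1][0])),r[1])
Q=wheelpts(P[2],b[0]+10*n,blue=True);r=fitwheel(Q,b[0],n,R=62);print("blue",r,np.degrees(np.arctan2(-r[1][1],-r[1][0])))
```

```text
275.9909605753323 207.61359929312857
(array([649.92953683,  16.17195017, 148.68827692]), array([ 0.11,  0.29, -0.07,  0.04,  0.08,  0.05])) 160.2825721351874 yaw 20.579150158739814
(array([650.65289013,  15.79951066, 148.25883025]), array([ 0.31,  0.29, -0.09, -0.78,  0.55,  0.11, -0.16,  0.11, -0.29])) 160.89493812560877 yaw 20.77372957990011
red n yaw 19.37489250327007 [-0.54163584 -0.19047335  0.81874937]
blue (array([649.06587608,  16.09155182, 148.51020304]), array([-0.54155554, -0.18990752,  0.8189339 ]), 7094, np.float64(0.6864247478449254)) 19.324259911896583
```

```bash
python3 -c "
from h import *
n=np.array([-.5385,-.196,.8192])
cmd(np.array([593.6,166.2,150.8])+150*n,toolR([-.342,.940,0],-n))"
```

```text
xyz [ 0.033   0.0135 -0.045 ] rot [-0.0004  0.0004  0.0083]
```

>>> {"fn": "servo_tool", "kwargs": {
  "xyz": [
    [0.011, 0.005, -0.015],
    [0.022, 0.009, -0.03],
    [0.033, 0.0135, -0.045],
    [0.033, 0.0135, -0.045],
    [0.033, 0.0135, -0.045],
    [0.033, 0.0135, -0.045],
    [0.033, 0.0135, -0.045],
    [0.033, 0.0135, -0.045]
  ],
  "delta_rot": [
    [0, 0, 0.008],
    [0, 0, 0.008],
    [0, 0, 0.008],
    [0, 0, 0.008],
    [0, 0, 0.008],
    [0, 0, 0.008],
    [0, 0, 0.008],
    [0, 0, 0.008]
  ],
  "hand": [0.3, 0.3, 0.3, 0.3, 0.3, 0.3, 0.3, 0.3]
}}

```text
clock: 3.35
eef_pos: [513.6, 137.7, 275.8]
tcp_rot: [179.9, 34.9, -160.0]
wrist_force: [-0.6, 0.2, -0.0]
width: 30.2
gripper_force: 0.0
```

Run:
```python
from fit import *
import pickle
P=pickle.load(open("P.pkl","rb"))
p=cam("wrist");save("w2.png",p["frame"]);P.append(p);pickle.dump(P,open("P.pkl","wb"))
n=np.array([-.5385,-.196,.8192]);c=np.array([593.6,166.2,150.8])
for ps in([p],[P[2],p],[P[0],P[2],p]): print(silfit(ps,c,n))
ex=np.array([.342,-.940,0]);print(spokes(p,c,n,ex))
cmd(c+84*n,toolR([-.342,.940,0],-n)); print(bot.sense()["q"].round(1))
```

```text
(array([600.97353741, 169.27107013, 137.91763543]), array([ 0., -0.,  0.]))
(array([598.95482088, 168.43917177, 142.4925961 ]), array([ 0.19, -3.85, -4.51, -0.16,  3.07,  2.74]))
(array([598.96502538, 168.49793631, 142.62487541]), array([ 0.39,  1.21, -0.92,  0.25, -3.72, -4.49, -0.09,  3.24,  2.77]))
(np.float64(43.746476815706316), np.float64(0.6329074524998907))
xyz [ 0.0349  0.012  -0.0561] rot [-0.0001 -0.0008 -0.0002]
[-10.4  20.   -7.9 125.4  89.    0.9   4.4]
```

View pics/w2.png

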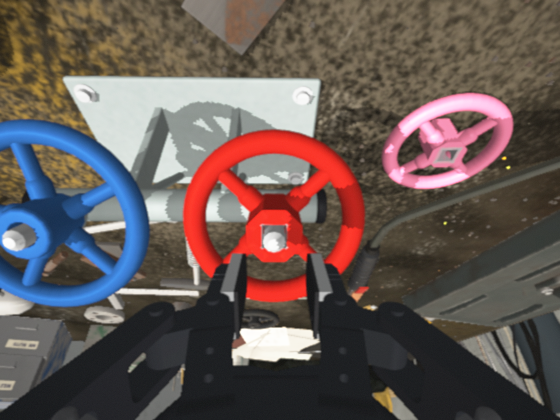

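>>> {"fn": "servo_tool", "kwargs": {
  "xyz": [
    [0.004, 0.001, -0.006],
    [0.008, 0.003, -0.012],
    [0.012, 0.005, -0.018],
    [0.016, 0.006, -0.024],
    [0.016, 0.006, -0.024],
    [0.016, 0.006, -0.024],
    [0.016, 0.006, -0.024],
    [0.016, 0.006, -0.024]
  ],
  "delta_rot": [
    [0, 0, 0],
    [0, 0, 0],
    [0, 0, 0],
    [0, 0, 0],
    [0, 0, 0],
    [0, 0, 0],
    [0, 0, 0],
    [0, 0, 0]
  ],
  "hand": [-0.32, -0.32, -0.32, -0.32, -0.32, -0.32, -0.32, -0.32]
}}

```text
clock: 4.2
eef_pos: [530.1, 141.8, 252.2]
tcp_rot: [180.0, 34.9, -160.2]
wrist_force: [-0.7, 1.1, -0.1]
width: 56.4
gripper_force: 0.0
```

Run:
```python
from fit import *
n=np.array([-.5385,-.196,.8192]);c=np.array([593.6,166.2,150.8])
cmd(c+84*n,toolR([-.342,.940,0],-n)); s=bot.sense();print(s["q"].round(1),s["joint_velocities"].round(1),s["width"])
```

```text
xyz [ 0.0183  0.0079 -0.0325] rot [-0.     -0.0006  0.0009]
[  1.9  25.2 -25.1 124.2 106.5   9.6 -11.7] [ 0.3  0.2 -0.2  0.1  0.2  0.1 -0.2] 56.43818768689165
```

>>> {"fn": "servo_tool", "kwargs": {
  "xyz": [
    [0.005, 0.002, -0.008],
    [0.009, 0.004, -0.016],
    [0.014, 0.006, -0.024],
    [0.0185, 0.008, -0.0325],
    [0.0185, 0.008, -0.0325],
    [0.0185, 0.008, -0.0325],
    [0.0185, 0.008, -0.0325],
    [0.0185, 0.008, -0.0325]
  ],
  "delta_rot": [
    [0, 0, 0],
    [0, 0, 0],
    [0, 0, 0],
    [0, 0, 0],
    [0, 0, 0],
    [0, 0, 0],
    [0, 0, 0],
    [0, 0, 0]
  ],
  "hand": [-0.32, -0.32, -0.32, -0.32, -0.32, -0.32, -0.32, -0.32]
}}

```text
clock: 5.0
eef_pos: [548.7, 149.5, 219.7]
tcp_rot: [179.9, 34.9, -160.2]
wrist_force: [0.2, -0.4, 0.2]
width: 56.4
gripper_force: 0.0
```

Run:
```python
from fit import *
n=np.array([-.5385,-.196,.8192]);c=np.array([593.6,166.2,150.8])
cmd(c+84*n,toolR([-.342,.940,0],-n)); s=bot.sense();print(s["q"].round(1))
p=cam("wrist");save("w3.png",p["frame"])
```

```text
xyz [-0.0004  0.0003 -0.    ] rot [-0.     -0.0005  0.0011]
[  5.5  31.4 -31.7 123.1 114.5  15.8 -18.2]
```

View pics/w3.png

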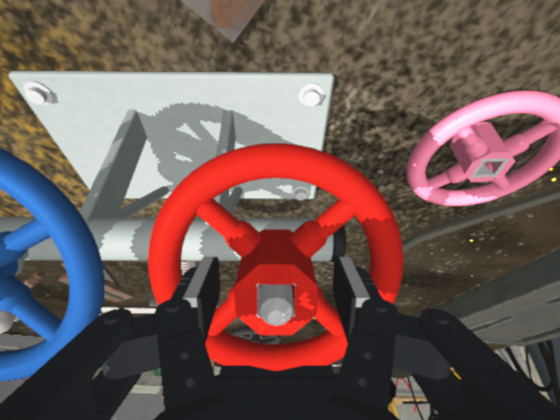

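The fingers straddle the hub symmetrically (hub 235–315, fingertips at 215 and 337) and sit between the spokes. I'll close now.

>>> {"fn": "servo_tool", "kwargs": {
  "xyz": [
    [0, 0, 0],
    [0, 0, 0],
    [0, 0, 0],
    [0, 0, 0],
    [0, 0, 0],
    [0, 0, 0],
    [0, 0, 0],
    [0, 0, 0]
  ],
  "delta_rot": [
    [0, 0, 0],
    [0, 0, 0],
    [0, 0, 0],
    [0, 0, 0],
    [0, 0, 0],
    [0, 0, 0],
    [0, 0, 0],
    [0, 0, 0]
  ],
  "hand": [1, 1, 1, 1, 1, 1, 1, 1]
}}

```text
clock: 5.85
eef_pos: [548.6, 149.3, 219.7]
tcp_rot: [180.0, 34.9, -160.3]
wrist_force: [-3.1, -2.1, 6.1]
width: 34.7
gripper_force: 60.2
```

Run:
```python
from fit import *
s=bot.sense();print({k:np.round(s[k],2) for k in("wrist_force","ft_torque","width","gripper_force")})
```

```text
{'wrist_force': array([-3.07, -2.12,  6.09]), 'ft_torque': array([-0.32,  0.54, -0.12]), 'width': np.float64(34.66), 'gripper_force': np.float64(60.19)}
```

>>> {"fn": "servo_tool", "kwargs": {
  "xyz": [
    [-0.0022, -0.0008, 0.0033],
    [-0.0043, -0.0016, 0.0066],
    [-0.0065, -0.0024, 0.0098],
    [-0.0086, -0.0031, 0.0131],
    [-0.0108, -0.0039, 0.0164],
    [-0.0129, -0.0047, 0.0197],
    [-0.0151, -0.0055, 0.0229],
    [-0.0172, -0.0063, 0.0262]
  ],
  "delta_rot": [
    [0, 0, 0],
    [0, 0, 0],
    [0, 0, 0],
    [0, 0, 0],
    [0, 0, 0],
    [0, 0, 0],
    [0, 0, 0],
    [0, 0, 0]
  ],
  "hand": [1, 1, 1, 1, 1, 1, 1, 1]
}}

```text
clock: 6.65
eef_pos: [531.4, 143.1, 245.8]
tcp_rot: [179.9, 34.9, -160.3]
wrist_force: [4.1, 1.2, -3.1]
width: 35.1
gripper_force: 60.6
```

>>> {"fn": "servo_tool", "kwargs": {
  "xyz": [
    [-0.0022, -0.0008, 0.0033],
    [-0.0043, -0.0016, 0.0066],
    [-0.0065, -0.0024, 0.0098],
    [-0.0086, -0.0031, 0.0131],
    [-0.0108, -0.0039, 0.0164],
    [-0.0129, -0.0047, 0.0197],
    [-0.0151, -0.0055, 0.0229],
    [-0.0172, -0.0063, 0.0262]
  ],
  "delta_rot": [
    [0, 0, 0],
    [0, 0, 0],
    [0, 0, 0],
    [0, 0, 0],
    [0, 0, 0],
    [0, 0, 0],
    [0, 0, 0],
    [0, 0, 0]
  ],
  "hand": [1, 1, 1, 1, 1, 1, 1, 1]
}}

```text
clock: 7.45
eef_pos: [512.4, 136.2, 270.6]
tcp_rot: [179.9, 34.6, -160.3]
wrist_force: [-0.2, -0.2, -3.4]
width: 34.9
gripper_force: 60.8
```

Run:
```python
from fit import *
s=bot.sense();print({k:np.round(s[k],2) for k in("q","wrist_force","ft_torque","width","gripper_force")})
p=cam("wrist");save("w4.png",p["frame"])
```

```text
{'q': array([ -3.46,  20.99, -16.99, 125.6 ,  96.23,   4.65,  -2.56]), 'wrist_force': array([-0.18, -0.19, -3.44]), 'ft_torque': array([-0.37,  1.03,  0.02]), 'width': np.float64(34.86), 'gripper_force': np.float64(60.77)}
```

View pics/w4.png

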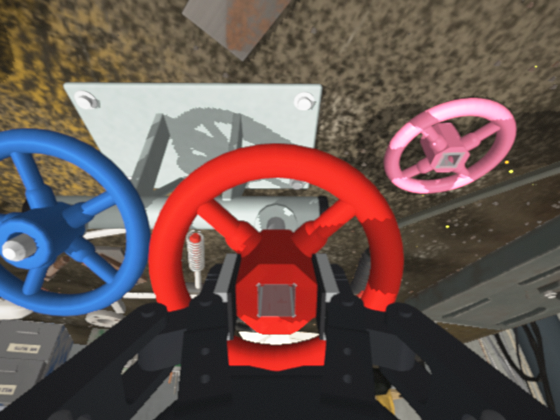

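```bash
python3 -c "
from h import *
cmd([527,-195,325],toolR([-.342,.940,0],[0,0,-1]))"
```

```text
xyz [ 0.0147 -0.3314  0.0538] rot [-0.066   0.1811  0.0011]
```

>>> {"fn": "servo_tool", "kwargs": {
  "xyz": [
    [0, 0, 0.02],
    [0, -0.003, 0.04],
    [0.002, -0.015, 0.054],
    [0.004, -0.035, 0.054],
    [0.007, -0.06, 0.054],
    [0.01, -0.09, 0.054],
    [0.012, -0.12, 0.054],
    [0.015, -0.15, 0.054]
  ],
  "delta_rot": [
    [0, 0, 0],
    [-0.008, 0.022, 0],
    [-0.018, 0.05, 0],
    [-0.028, 0.078, 0],
    [-0.039, 0.106, 0],
    [-0.049, 0.134, 0],
    [-0.059, 0.16, 0],
    [-0.066, 0.181, 0]
  ],
  "hand": [1, 1, 1, 1, 1, 1, 1, 1]
}}

```text
clock: 8.3
eef_pos: [528.7, -16.2, 325.4]
tcp_rot: [-180.0, -0.2, -160.3]
wrist_force: [1.2, -0.7, -4.3]
width: 35.1
gripper_force: 60.9
```

>>> {"fn": "servo_tool", "kwargs": {
  "xyz": [
    [0, -0.03, 0],
    [0, -0.06, 0],
    [0, -0.09, 0],
    [0, -0.12, 0],
    [0, -0.15, 0],
    [0, -0.17, 0],
    [0, -0.181, 0],
    [0, -0.181, 0]
  ],
  "delta_rot": [
    [0, 0, 0],
    [0, 0, 0],
    [0, 0, 0],
    [0, 0, 0],
    [0, 0, 0],
    [0, 0, 0],
    [0, 0, 0],
    [0, 0, 0]
  ],
  "hand": [1, 1, 1, 1, 1, 1, 1, 1]
}}

```text
clock: 9.1
eef_pos: [528.5, -196.1, 324.6]
tcp_rot: [-179.9, 0.0, -160.4]
wrist_force: [-0.0, -0.2, -3.8]
width: 34.5
gripper_force: 61.0
```

Run:
```python
from fit import *
import pickle
cmd([527,-195,325],toolR([-.342,.940,0],[0,0,-1]))
s=bot.sense();print({k:np.round(s[k],2) for k in("q","eef_pos","tcp_rot","wrist_force","ft_torque","width")})
p=cam("wrist");save("w5.png",p["frame"]);pickle.dump([p,s],open("S1.pkl","wb"))
```

```text
xyz [-0.0015  0.0011  0.0004] rot [0.0003 0.0004 0.0022]
{'q': array([ 49.47,  34.23, -51.88,  93.62,  28.93,  66.44, 100.13]), 'eef_pos': array([ 528.52, -196.13,  324.62]), 'tcp_rot': array([-1.7992e+02,  4.0000e-02, -1.6041e+02]), 'wrist_force': array([-0.  , -0.24, -3.83]), 'ft_torque': array([ 0.  , -0.01, -0.03]), 'width': np.float64(34.54)}
```

View pics/w5.png

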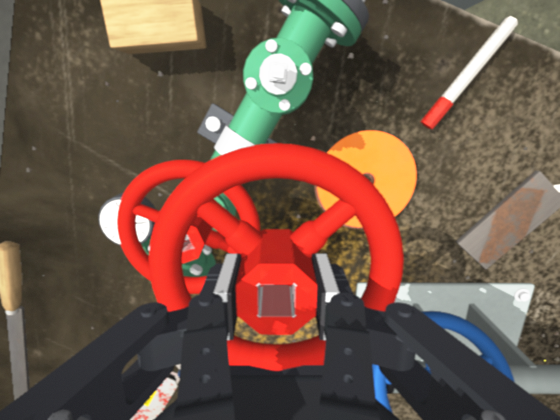

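```bash
cat > s.py <<'E'
from fit import *
import pickle
p,s=pickle.load(open("S1.pkl","rb"))
T=R.from_euler("xyz",s["tcp_rot"],degrees=True).as_matrix()
W=cloud(p); 
w=W[40:110,240:320].reshape(-1,3)
g=np.where(np.isfinite(w[:,2]))
for lo,hi in((105,112),(112,119),(119,128),(128,132),(132,136),(136,141)):
    q=w[(w[:,2]>lo)&(w[:,2]<hi)]
    if len(q): print(lo,hi,len(q),q.mean(0).round(1),np.ptp(q,axis=0).round(1), (q.max(0)+q.min(0))[:2]/2)
c0=s["eef_pos"]+T@np.array([0,0,84.])
Q=wheelpts(p,c0+[0,0,13],75); r=fitwheel(Q,c0,-T[:,2]); print(r[2:], "hub org in tool",T.T@(r[0]-s["eef_pos"]),"axis",T.T@r[1])
e=np.array([1.,0,0]);print("spoke from tool x",spokes(p,r[0],r[1],T[:,0]))
E
python3 s.py
python3 - <<'E'
from h import *
import pickle
p,s=pickle.load(open("S1.pkl","rb"))
save("w5c.png",cv2.resize(p["frame"][45:103,240:318],None,fx=10,fy=10,interpolation=cv2.INTER_CUBIC))
E
```

```text
105 112 5 [ 436.5 -220.9  109.3] [24.1 10.4  3.9] [ 431.76759588 -222.77402289]
112 119 817 [ 429.  -229.8  114.4] [30.1 30.5  6.9] [ 428.83869164 -229.82694392]
119 128 18 [ 434.5 -228.8  124.3] [ 9.2 14.5  8.9] [ 432.04943666 -229.61731482]
128 132 67 [ 429.9 -229.4  129.3] [15.4 15.4  4. ] [ 428.93055465 -229.82646248]
132 136 119 [ 429.1 -229.6  133.3] [13.4 13.7  3.9] [ 428.65576855 -229.9268064 ]
136 141 139 [ 428.8 -229.9  137.1] [10.  10.2  3.1] [ 428.68999    -229.84377586]
(16333, np.float64(0.5772386720815976)) hub org in tool [-1.01369206  0.9031576  88.31316699] axis [ 0.0032676   0.00309314 -0.99998988]
spoke from tool x (np.float64(44.21333910336981), np.float64(0.2712829776654592))
```

View pics/w5c.png

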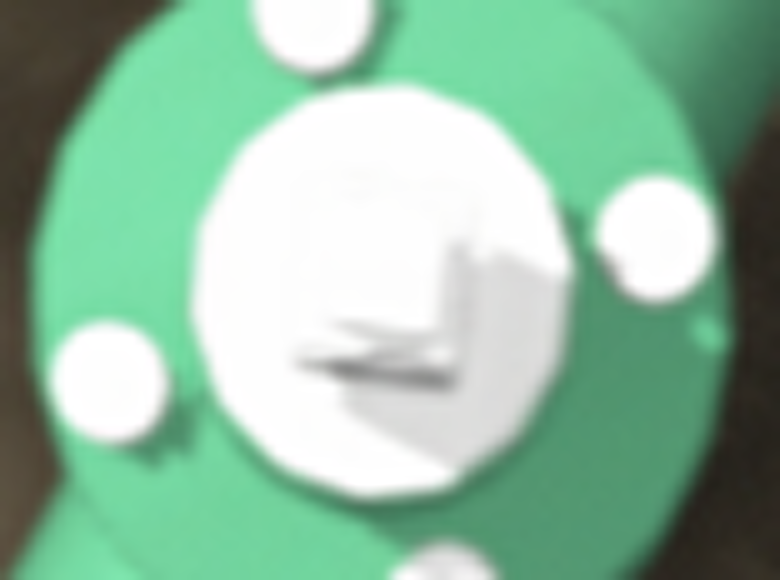

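The crop shows the bare square centred near (385,270), on its collar. Its lower edge runs from (300,360) to (450,380), so it is turned about 7° from the tool axes. I'll check this against depth.

```bash
cat >> s.py <<'E'
sq=w[w[:,2]>125]
for lo in(125,131,135):
    q=(w[w[:,2]>lo]-s["eef_pos"])@T
    m=cv2.minAreaRect(q[:,:2].astype(np.float32)); print(lo,m)
cen=np.array([428.8,-229.8])
# fit square angle: minimise spread of |max-norm| profile -- second-moment-4 of hull boundary
q=(w[w[:,2]>127]-s["eef_pos"])@T; d=q[:,:2]-((np.r_[cen,0]-s["eef_pos"])@T)[:2]
best=[(np.percentile(np.maximum(abs(d@[np.cos(a),np.sin(a)]),abs(d@[-np.sin(a),np.cos(a)])),97),np.degrees(a)) for a in np.radians(np.arange(-45,45,1))]
print(sorted(best)[:6], "target angle in tool x->y deg")
hub=T.T@(r[0]-s["eef_pos"])
Rt=toolR([-.342,.940,0],[0,0,-1])@R.from_euler("z",7.5,degrees=True).as_matrix()
for z in(160,143): pos=np.r_[cen,z]-Rt@hub; cmd(pos,Rt)
E
python3 s.py|tail -6
```

```text
125 ((105.45478820800781, 1.9722800254821777), (13.683915138244629, 13.533492088317871), 6.544436931610107)
131 ((105.43663024902344, 2.007606029510498), (11.996247291564941, 11.989130973815918), 6.9283127784729)
135 ((105.40666198730469, 1.9927470684051514), (8.902701377868652, 8.928817749023438), 5.775212287902832)
[(np.float64(6.740069159409555), np.float64(9.0)), (np.float64(6.757087544073676), np.float64(8.0)), (np.float64(6.7665963671522045), np.float64(7.0)), (np.float64(6.767493522532726), np.float64(6.000000000000001)), (np.float64(6.769086048783831), np.float64(10.0)), (np.float64(6.786211847075759), np.float64(5.0))] target angle in tool x->y deg
xyz [-0.1008 -0.037  -0.0767] rot [-0.0001  0.0007 -0.0404]
xyz [-0.1008 -0.037  -0.0937] rot [-0.0001  0.0007 -0.0404]
```

>>> {"fn": "servo_tool", "kwargs": {
  "xyz": [
    [-0.025, -0.009, 0],
    [-0.05, -0.018, 0],
    [-0.075, -0.028, 0],
    [-0.1, -0.037, -0.02],
    [-0.101, -0.037, -0.045],
    [-0.101, -0.037, -0.065],
    [-0.101, -0.037, -0.077],
    [-0.101, -0.037, -0.077]
  ],
  "delta_rot": [
    [0, 0, -0.01],
    [0, 0, -0.02],
    [0, 0, -0.03],
    [0, 0, -0.04],
    [0, 0, -0.04],
    [0, 0, -0.04],
    [0, 0, -0.04],
    [0, 0, -0.04]
  ],
  "hand": [1, 1, 1, 1, 1, 1, 1, 1]
}}

```text
clock: 9.95
eef_pos: [428.0, -229.5, 247.7]
tcp_rot: [180.0, 0.1, -167.2]
wrist_force: [0.5, -0.2, -3.8]
width: 34.7
gripper_force: 60.8
```

```bash
cat > g.py <<'E'
from h import *
import sys
hub=np.array([-1.01,.90,88.3]);cen=[428.8,-229.8]
Rt=toolR([-.342,.940,0],[0,0,-1])@R.from_euler("z",7.5,degrees=True).as_matrix()
for z in map(float,sys.argv[1:]): cmd(np.r_[cen,z]-Rt@hub,Rt)
s=bot.sense();T=R.from_euler("xyz",s["tcp_rot"],degrees=True).as_matrix()
print("hub at",(s["eef_pos"]+T@hub).round(1),{k:np.round(s[k],2) for k in("q","tcp_rot","wrist_force","ft_torque","width")})
E
python3 g.py 145 115
```

```text
xyz [ 0.     -0.0013 -0.0144] rot [-0.0003  0.0003 -0.0015]
xyz [ 0.     -0.0013 -0.0444] rot [-0.0003  0.0003 -0.0015]
hub at [ 428.8 -228.4  159.4] {'q': array([ 58.27,  32.28, -48.94, 111.31,  31.32,  50.59,  95.79]), 'tcp_rot': array([ 1.7995e+02,  6.0000e-02, -1.6724e+02]), 'wrist_force': array([ 0.45, -0.16, -3.82]), 'ft_torque': array([ 0.02,  0.02, -0.01]), 'width': np.float64(34.69)}
```

>>> {"fn": "servo_tool", "kwargs": {
  "xyz": [
    [0, -0.0013, -0.004],
    [0, -0.0013, -0.008],
    [0, -0.0013, -0.012],
    [0, -0.0013, -0.016],
    [0, -0.0013, -0.02],
    [0, -0.0013, -0.024],
    [0, -0.0013, -0.027],
    [0, -0.0013, -0.027]
  ],
  "delta_rot": [
    [0, 0, -0.001],
    [0, 0, -0.001],
    [0, 0, -0.001],
    [0, 0, -0.001],
    [0, 0, -0.001],
    [0, 0, -0.001],
    [0, 0, -0.001],
    [0, 0, -0.001]
  ],
  "hand": [1, 1, 1, 1, 1, 1, 1, 1]
}}

```text
clock: 10.75
eef_pos: [428.1, -232.5, 221.2]
tcp_rot: [-179.9, 0.1, -167.6]
wrist_force: [-0.3, -0.7, -3.3]
width: 34.8
gripper_force: 60.9
```

```bash
python3 g.py 115
```

```text
xyz [-0.0001  0.0016 -0.0179] rot [0.0001 0.0008 0.0004]
hub at [ 429.1 -231.4  132.9] {'q': array([ 56.91,  34.28, -46.82, 112.9 ,  33.97,  47.29,  93.46]), 'tcp_rot': array([-1.7995e+02,  1.3000e-01, -1.6759e+02]), 'wrist_force': array([-0.3 , -0.71, -3.35]), 'ft_torque': array([-0.11,  0.01,  0.02]), 'width': np.float64(34.81)}
```

>>> {"fn": "servo_tool", "kwargs": {
  "xyz": [
    [0, 0.0016, 0],
    [0, 0.0016, -0.003],
    [0, 0.0016, -0.006],
    [0, 0.0016, -0.009],
    [0, 0.0016, -0.011],
    [0, 0.0016, -0.013],
    [0, 0.0016, -0.015],
    [0, 0.0016, -0.015]
  ],
  "delta_rot": [
    [0, 0, 0],
    [0, 0, 0],
    [0, 0, 0],
    [0, 0, 0],
    [0, 0, 0],
    [0, 0, 0],
    [0, 0, 0],
    [0, 0, 0]
  ],
  "hand": [1, 1, 1, 1, 1, 1, 1, 1]
}}

```text
clock: 11.55
eef_pos: [428.2, -230.9, 206.4]
tcp_rot: [-179.9, 0.2, -167.6]
wrist_force: [0.5, 0.2, -4.2]
width: 34.8
gripper_force: 60.9
```

```bash
python3 g.py 115
```

```text
xyz [-0.0002  0.     -0.0031] rot [0.0002 0.0009 0.0005]
hub at [ 429.3 -229.9  118.1] {'q': array([ 55.85,  35.35, -45.61, 113.9 ,  35.51,  45.38,  91.92]), 'tcp_rot': array([-1.7993e+02,  1.5000e-01, -1.6759e+02]), 'wrist_force': array([ 0.51,  0.21, -4.24]), 'ft_torque': array([-0.01,  0.07, -0.03]), 'width': np.float64(34.84)}
```

It slid over the square with no force. I'll go gently down to contact.

>>> {"fn": "servo_tool", "kwargs": {
  "xyz": [
    [0, 0, -0.001],
    [0, 0, -0.0015],
    [0, 0, -0.002],
    [0, 0, -0.0025],
    [0, 0, -0.003],
    [0, 0, -0.0035],
    [0, 0, -0.0035],
    [0, 0, -0.0035]
  ],
  "delta_rot": [
    [0, 0, 0],
    [0, 0, 0],
    [0, 0, 0],
    [0, 0, 0],
    [0, 0, 0],
    [0, 0, 0],
    [0, 0, 0],
    [0, 0, 0]
  ],
  "hand": [1, 1, 1, 1, 1, 1, 1, 1]
}}

```text
clock: 12.35
eef_pos: [428.4, -230.9, 203.2]
tcp_rot: [-179.9, 0.2, -167.6]
wrist_force: [-0.8, -1.1, -3.3]
width: 34.8
gripper_force: 60.9
```

```bash
python3 g.py 115
```

```text
xyz [-0.0004  0.      0.0001] rot [0.0003 0.0011 0.0004]
hub at [ 429.5 -229.9  114.9] {'q': array([ 55.64,  35.6 , -45.33, 114.09,  35.87,  44.95,  91.61]), 'tcp_rot': array([-179.91,    0.18, -167.59]), 'wrist_force': array([-0.76, -1.14, -3.3 ]), 'ft_torque': array([-0.02,  0.03, -0.01]), 'width': np.float64(34.81)}
```

>>> {"fn": "servo_tool", "kwargs": {
  "xyz": [
    [0, 0, -0.0005],
    [0, 0, -0.001],
    [0, 0, -0.001],
    [0, 0, -0.001],
    [0, 0, -0.001],
    [0, 0, -0.001],
    [0, 0, -0.001],
    [0, 0, -0.001]
  ],
  "delta_rot": [
    [0, 0, 0],
    [0, 0, 0],
    [0, 0, 0],
    [0, 0, 0],
    [0, 0, 0],
    [0, 0, 0],
    [0, 0, 0],
    [0, 0, 0]
  ],
  "hand": [1, 1, 1, 1, 0.1, -0.1, -0.25, -0.25]
}}

```text
clock: 13.15
eef_pos: [428.5, -230.9, 202.1]
tcp_rot: [-179.9, 0.2, -167.6]
wrist_force: [0.0, 0.6, 0.1]
width: 53.3
gripper_force: 0.0
```

>>> {"fn": "servo_tool", "kwargs": {
  "xyz": [
    [0, 0, 0],
    [0, 0, 0],
    [0, 0, 0],
    [0, 0, 0.005],
    [0, 0, 0.015],
    [0, 0, 0.03],
    [0, 0, 0.045],
    [0, 0, 0.06]
  ],
  "delta_rot": [
    [0, 0, 0],
    [0, 0, 0],
    [0, 0, 0],
    [0, 0, 0],
    [0, 0, 0],
    [0, 0, 0],
    [0, 0, 0],
    [0, 0, 0]
  ],
  "hand": [-0.25, -0.25, -0.25, -0.25, -0.25, -0.25, -0.25, -0.25]
}}

```text
clock: 13.95
eef_pos: [428.5, -230.8, 263.6]
tcp_rot: [-179.9, 0.2, -167.6]
wrist_force: [-1.0, 0.4, 0.2]
width: 53.4
gripper_force: 0.0
```

>>> {"fn": "servo_tool", "kwargs": {
  "xyz": [
    [0, 0, 0.03],
    [0, 0, 0.06],
    [0, 0, 0.09],
    [0, 0, 0.12],
    [0.02, 0.01, 0.12],
    [0.05, 0.02, 0.12],
    [0.05, 0.02, 0.12],
    [0.05, 0.02, 0.12]
  ],
  "delta_rot": [
    [0, 0, 0],
    [0, 0, 0],
    [0, 0, 0],
    [0, 0, 0],
    [0, 0, 0],
    [0, 0, 0],
    [0, 0, 0],
    [0, 0, 0]
  ],
  "hand": [-0.25, -0.25, -0.25, -0.25, -0.25, -0.25, -0.25, -0.25]
}}

```text
clock: 14.75
eef_pos: [478.5, -210.2, 382.6]
tcp_rot: [-179.9, 0.2, -167.5]
wrist_force: [-0.2, 0.5, -0.1]
width: 53.6
gripper_force: 0.0
```

Run:
```python
from fit import *
import pickle
p=cam("wrist");save("w6.png",p["frame"]);z=np.array([0,0,1.])
r=fitwheel(wheelpts(p,[429,-230,128],85),[429,-230,115],z);print("new",r)
print(spokes(p,r[0],r[1],np.array([1.,0,0])))
q=cam("scene"); f0=np.array([582.5,-262,115])
print("fitted now",spokes(q,f0,z,np.array([1.,0,0])),spokes(cam("top"),f0,z,np.array([1.,0,0])))
for n_ in("discs","block","coupon"):
    for d in bot.trace(n_,q)[:1]: print(n_,d["rect"])
```

```text
new (array([ 429.54015128, -230.31659723,  114.42382746]), array([-5.99066439e-04, -4.14997765e-04,  9.99999734e-01]), 5489, np.float64(0.6826020527403658))
(np.float64(-33.17463753351167), np.float64(0.8936192594404136))
fitted now (np.float64(-3.109377115529767), np.float64(0.507974036483116)) (np.float64(-4.376841756110359), np.float64(0.6939060757620192))
discs [274.7, 239.4, 314.0, 272.3]
block [358.5, 303.6, 398.0, 323.3]
```

View pics/w6.png

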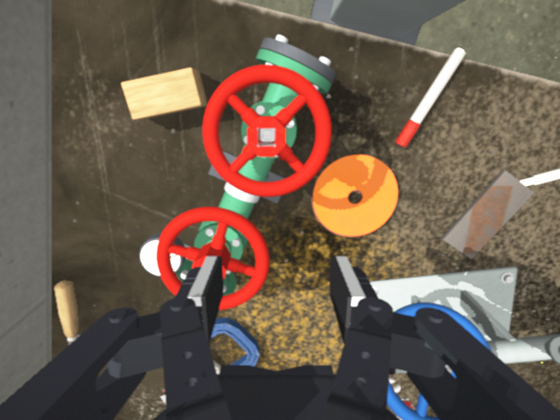

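The new wheel sits home at (267,130), level, with its hub at z = 114.4 against the seat's 115. The fitted wheel and the discs and block haven't moved, and the gripper is clear.

```bash
python3 -c "
from workcell import bot
print(bot.job_done())"
```

```text
the job is handed in; nothing more can be done
None
```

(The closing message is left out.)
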